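Set the strip guide to full length

TASK

The sliding stop of the strip-length guide is locked part-way along its rail. With your fingertips, press its locking button down and keep it down while you slide the carriage along the rail until it rests against the tall end block, then take your hand away so that the button springs up and locks it there. Nothing needs to be gripped or picked up: leave the two cutters and the comb beside the guide where they are.

Things in the scene. Friction and masses are not known exactly. Their poses are not given: they have to be found in the camera images.
- guide: Strip-length guide screwed to the table: wooden board 300 mm long (x), y -80 to +50 mm, 12 mm thick, with a slotted aluminium rail along x at y = 0, rail top z = 31 mm. Origin: underside, on the rail's centre line, at mid-length. +x points along the rail to the tall end block; the -x end has only a low cap (top z = 32 mm). It may be turned any way on the table.
- carriage (a joint): How far the carriage is slid along the guide's +x, m: 0 at the low cap, 0.15 against the tall end block. Its centre is at guide x = -0.075 + this value, y = 0. Locked it stays put (but for up to 10 mm until a tooth catches); unlocked it slides against 1.5 N of friction plus 4 N per m/s. A steel strip-stop blade reaches out from it at -y, to y = -72 mm, below z = 38 mm.
- lock_button (a joint): How far the locking button is pressed down, m: 0 released (locked), 0.010 fully down. Its spring pushes up with about 5 N released, 8 N fully down. Hidden teeth (10 mm pitch, up to 4 mm of play) hold it when up; 3.5 mm down they let go; above 4 mm it counts as held down; about 7 mm is a good depth. Let go, it springs up into the teeth; on a tooth's tip it stays 3 mm down.
- button_top (a point): Centre of the top of the locking button, a flat dark steel key 56 mm (along the rail) by 46 mm with low cross ribs (under 1 mm), lying between the carriage's two cheeks; 58 mm above the table when fully up, 55 mm if it starts resting on a tooth. It moves with the carriage and the button.
- carriage_nose (a point): Middle of the carriage's end face that meets the end block, 64 mm above the table. Grey carriage, 90 mm long (x), 64 mm wide, z = 32 to 71 mm. Upright cheeks 13 mm thick stand across the rail at both its ends, with a 64 mm gap between, open at the sides (y). They rise 13 mm above the button: fingertips on the button can also push the carriage by a cheek.
- end_block_face (a point): Point on the end block's face toward the carriage, on the rail's centre line, 64 mm above the table; the carriage nose meets it at the end of travel. The aluminium block is 22 mm long, 70 mm wide, its top at z = 76 mm with 3 mm screw heads on it.
- cutter: Bystander: loose tin petal cutter, 58x56x23 mm, origin at the centre of its underside. Not to be moved.
- cutter_small: Bystander: loose smaller tin cutter, 38x41x23 mm, origin at the centre of its underside. Not to be moved.
- comb: Bystander: loose flat wooden comb, 77x114x8 mm, origin at the centre of its underside. Not to be moved.

How it is judged:
On the way, in this order (a step that is already met when the one before it is completed fails the run):
1. the locking button is held down, the carriage not yet near the end block (value of joint lock_button above 0.0038 m and value of joint carriage below 0.13 m), for 0.05 s.
2. the carriage is against the end block with the button still held down (value of joint carriage above 0.146 m and value of joint lock_button above 0.0038 m), for 0.1 s.
At the end, for the whole second after the job is handed in: The carriage rests within 4 mm of the end block (its value above 0.146), at rest, the locking button is up again (under 2 mm pressed), and the cutters and the comb are within 20 mm of where they stood (value of joint carriage above 0.146 m and value of joint lock_button below 0.002 m and velocity of joint carriage between -0.01 and 0.01 m/s and distance of each of cutter, cutter_small, comb from where it was at the start of the episode below 0.02 m); the robot touches nothing.
It fails at once if the carriage was on its way (more than 15 mm from its start, more than 10 mm short of the end block) with the locking button not held down (distance of carriage_nose from where it was at the start of the episode above 0.015 m and value of joint carriage below 0.14 m and value of joint lock_button below 0.003 m).
It fails at once if a cutter or the comb was lifted or carried (height (world z) of any of cutter, cutter_small, comb above 0.015 m).
It fails at once if a cutter or the comb was pushed away (distance of any of cutter, cutter_small, comb from where it was at the start of the episode above 0.02 m).
It also fails if it takes over 38 s, if anything falls off the work surface, if the arm or the gripper's body presses on something with over 40 N, if the wrist force passes 120 N, or if a joint passes its speed limit or range.

ROBOT

A 6-joint arm with a two-finger parallel gripper is mounted at the origin on a cart in front of the work surface, level with it; the furniture and walls round the work are solid. World frame = base frame: x ahead of the robot, y to its left, z up, the work surface at z = 0. Lengths are in m, angles in rad, forces in N, time in s.
With the tool pointing down it reaches from about 0.275 to 0.725 m from the base axis. Payload 5.6 kg.
Tool frame: the origin (TCP) lies midway between the tips of the shut fingers; the grasp point (between the pads) lies 19 mm behind it; z points along the fingers, y is the direction in which the jaws open and shut (so a half turn about z gives the same grasp; the last joint's range is limited). The gripper opens to 85 mm and grips with 20 to 120 N. Pads are 22 mm wide; open, the fingers measure 114 mm over their backs; the gripper's body (76 mm by 85 mm) begins 54 mm behind the grasp point. The pads swing forward as they close: fully open they stand 13 mm farther back than shut.
Start: joints at [1.581, 0.255, 0.108, 0, -1.424, -0.285], TCP at [0.149, 0.529, 0.231] pointing down, gripper open.
Joint ranges: [-2.95, 2.95], [-1.21, 1.97], [-1.09, 1.5], [-2.87, 1.71], [-2.94, -0.07], [-3.05, 3.05]. Speed limits (rad/s): [2.57, 2.57, 3.14, 3.14, 3.14, 3.14].

INTERFACE

Orientations are given as a rotation vector (axis times angle).
In Python, from rig import observe, camera, sign_off gives the robot as it stands.
- The arm moves only by the tool step_arm, never from a script. Its argument "targets" is text: rows parted by semicolons, each of 7 numbers parted by spaces: the opening, from 0 (shut) to 1 (fully open), then the shift along the world's x, y, z in mm, then the turn, a rotation vector about the world's x, y, z in rad. In form: claw x y z rx ry rz; .... A call has 1 to 8 rows; each row shifts and turns the commanded pose from where the row before left it; what a row does not reach is not made up. A row lasts 1/10 s, in which the tool goes at most 50 mm and 8.59 degrees, less where a joint would pass 70% of its speed; a pose out of reach is approached as far as the arm can. A call with a gripper value outside its range is refused whole. The fingers move at their own pace and stop on an object; "grip_force" is the grip in N (left out, the last holds). Time passes only in rows, so rows that do not move let the fingers close. It gives the time, the measured TCP pose, the force and the opening at its end, in the units of the state.
- observe(): the state, without advancing time (a new reading comes with each control period).
- camera(name): name is "scene" or "top" or "wrist"; returns a dict with "pixels" (384x512x3 uint8, blue, green, red), "vertical_fov" (degrees; the focal length in pixels is half the picture's height over the tangent of half this angle, whatever the lens; pixels are square), "cx", "cy" (the principal point, pixels), "rvec" (rotation vector, rad) and "tvec" (3), from world to camera coordinates, as OpenCV has them; the wrist camera has in their place "hand_eye" (4x4, takes a point from camera to tool coordinates, whose origin is the TCP and whose axes are the flange's). Camera axes: x right, y down, z forward; pixel columns grow to the right and rows downward; lengths in m; the calibration is good to about 2 mm. A picture is of the moment at which its call begins: read the wrist's pose just before it. There is no depth.
- sign_off(): hands the job in, once; it reports no verdict.
The state is a dict: "time": time; "joint_positions": joint angles; "qd": joint speeds; "joint_torque": joint torques, N m; "tool_pos": TCP position; "tool_rot": TCP orientation; "ft_force": force on the tool from outside, world axes, zero at the start; "wrist_torque": the same for the moment, N m; "gripper_width": finger opening in m.
Only numpy, scipy, OpenCV 4.12 (cv2) and the standard library are available. Lean on these libraries where they do the work, as an engineer would, in place of code of your own. Each camera call takes 0.05 s, during which the arm holds its last target.

## Working session

There is one attempt and no reset: what is moved stays moved. The work goes in short steps, Python scripts to look and compute and a tool call to move; the robot and the scene stay as the last step left them, time stands still between calls to the robot, and variables do not carry over. Pictures are saved under pics/ and viewed, and the job is handed in when it is done.

Besides the shell and the picture viewer there is one more tool, called after "Request:" by a JSON object that holds its "op" and its "data", one argument or row to a line. step_arm: Moves the arm, as the interface text tells. Its arguments: {"type":"object","properties":{"targets":{"type":"string"},"grip_force":{"type":"number"}},"required":["targets"]}

```bash
mkdir -p pics; ls
python3 - <<'E'
from rig import observe,camera
import cv2,pickle
o=observe();print(o)
d={}
for n in ["scene","top","wrist"]:
    c=camera(n);d[n]=c;cv2.imwrite(f"pics/{n}0.png",c["pixels"]);print(n,{k:v for k,v in c.items() if k!="pixels"})
d["o"]=o
pickle.dump(d,open("d0.pkl","wb"))
E
```

```text
pics
{'time': 0.0, 'joint_positions': array([ 1.58062001e+00,  2.55723402e-01,  1.06967435e-01, -4.61321660e-04,
       -1.42387209e+00, -2.84614088e-01]), 'qd': array([ 0.0014432 ,  0.00093417, -0.00094613,  0.00039882, -0.00063679,
        0.00121615]), 'joint_torque': array([-2.31658423e-04, -3.86625767e+01,  2.37940443e+01,  5.36496520e+00,
       -6.09036462e-03,  7.47025013e-06]), 'tool_pos': array([0.14904629, 0.52889816, 0.23039559]), 'tool_rot': array([ 3.11011089e+00, -4.30131333e-01, -2.86753254e-04]), 'ft_force': array([ 0.47593272, -0.26824405,  0.78620003]), 'wrist_torque': array([-0.04489945,  0.00330768,  0.00899715]), 'gripper_width': 0.08509726856617489}
scene {'vertical_fov': 55.82221923069122, 'cx': 256.38080400263595, 'cy': 193.80996678092097, 'rvec': array([ 1.89227421, -1.09140077,  0.64314067]), 'tvec': array([-0.27879165,  0.30900316,  0.43302479])}
top {'vertical_fov': 56.47597846773069, 'cx': 257.1780314898648, 'cy': 194.2009997624659, 'rvec': array([ 2.19771327, -2.14036854,  0.08735796]), 'tvec': array([0.00921172, 0.58988821, 0.86868251])}
wrist {'vertical_fov': 63.71767618662374, 'cx': 251.54063057939777, 'cy': 191.8813006078746, 'hand_eye': array([[ 1.29464616e-03, -9.51046299e-01, -3.09045728e-01,
         7.96398521e-02],
       [ 9.99999099e-01,  1.34083452e-03,  6.29333430e-05,
         7.27482416e-04],
       [ 3.54526657e-04, -3.09045531e-01,  9.51047178e-01,
        -1.41969353e-01],
       [ 0.00000000e+00,  0.00000000e+00,  0.00000000e+00,
         1.00000000e+00]])}
```

View pics/scene0.png

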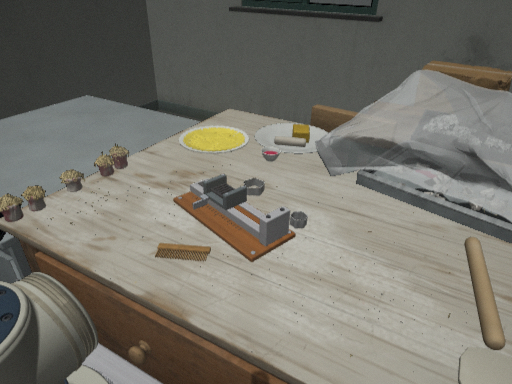

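View pics/top0.png

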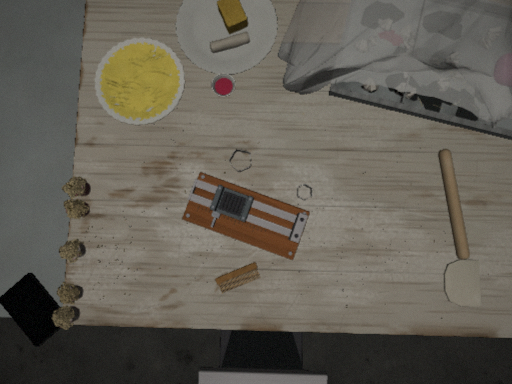

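View pics/wrist0.png

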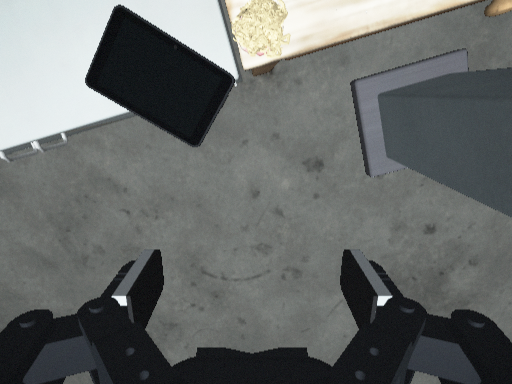

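The scene camera shows the guide at about (235,215), with the end block at its right end. In the top view the guide runs from (195,195) to (300,230), carriage at (234,204), end block at (299,227). The cutters are at (241,160) and (304,191), the comb at (238,277). The wrist camera sees only the floor. Next I'll zoom in.

Run:
```python
import cv2,pickle
d=pickle.load(open("d0.pkl","rb"))
a=d["top"]["pixels"][165:265,175:315];cv2.imwrite("pics/top0z.png",cv2.resize(a,None,fx=5.6,fy=5.6,interpolation=cv2.INTER_CUBIC))
a=d["scene"]["pixels"][165:260,165:315];cv2.imwrite("pics/scene0z.png",cv2.resize(a,None,fx=5.3,fy=5.3,interpolation=cv2.INTER_CUBIC))
```

```text
(no output)
```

View pics/top0z.png

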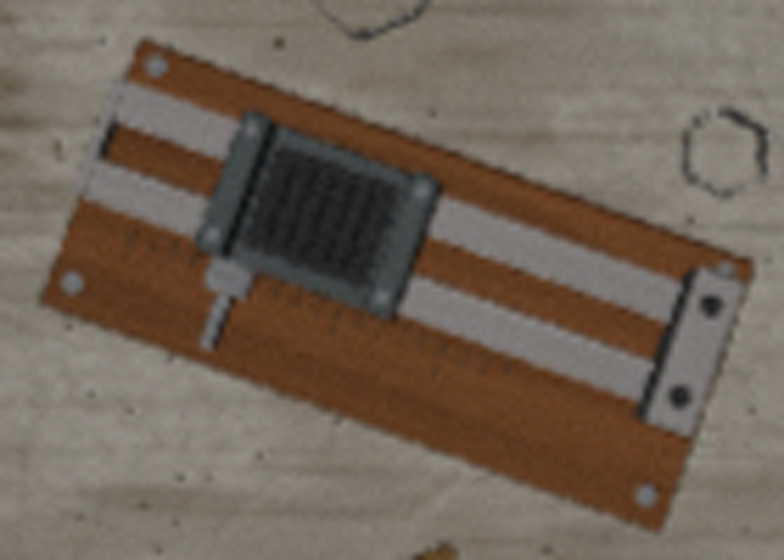

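View pics/scene0z.png

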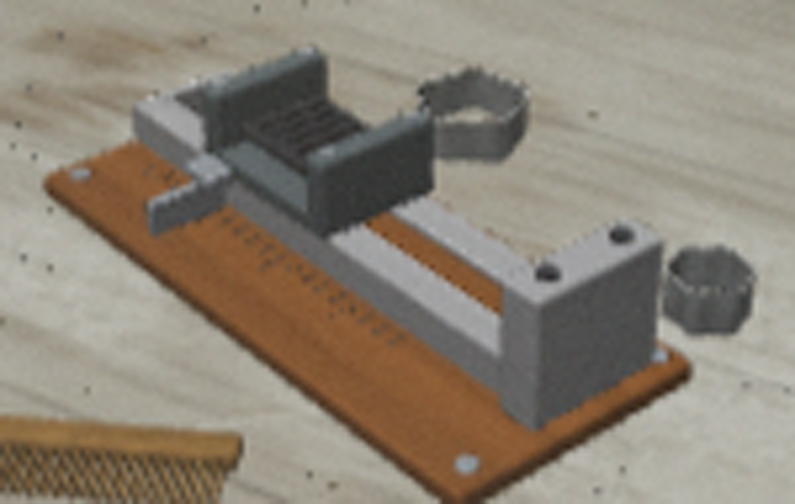

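```bash
cat > h.py <<'E'
import numpy as np,cv2
def K(c):
    f=c["pixels"].shape[0]/2/np.tan(np.radians(c["vertical_fov"])/2)
    return np.array([[f,0,c["cx"]],[0,f,c["cy"]],[0,0,1]])
def proj(c,P):
    return cv2.projectPoints(np.asarray(P,float),c["rvec"],c["tvec"],K(c),None)[0].reshape(-1,2)
def ray(c,uv,z):
    R=cv2.Rodrigues(c["rvec"])[0];C=-R.T@c["tvec"]
    d=R.T@np.linalg.inv(K(c))@np.array([*uv,1]);return C+d*(z-C[2])/d[2]
def wc(c,o): # wrist cam -> rvec/tvec
    T=np.eye(4);T[:3,:3]=cv2.Rodrigues(o["tool_rot"])[0];T[:3,3]=o["tool_pos"]
    I=np.linalg.inv(T@c["hand_eye"]);c=dict(c);c["rvec"]=cv2.Rodrigues(I[:3,:3])[0].ravel();c["tvec"]=I[:3,3];return c
E
python3 - <<'E'
import pickle,numpy as np;from h import *
from scipy.optimize import least_squares
d=pickle.load(open("d0.pkl","rb"))
t=lambda p:((np.array(p)+.5)/5.6-.5+[175,165]);s=lambda p:((np.array(p)+.5)/5.3-.5+165)
ob=[("top",t,[(-150,50,12,145,38),(150,50,12,752,262),(150,-80,12,660,532),(-150,-80,12,42,300),(120,35,76,698,272),(120,-35,76,648,415),(142,-35,76,690,437)],
 [(-45,32,71,243,112),(45,32,71,440,185),(45,-32,71,392,318),(-45,-32,71,198,248)]),
("scene",s,[(150,50,12,692,370),(-150,-80,12,45,185),(142,-35,76,538,305),(142,35,76,662,243),(120,-35,76,500,285),(120,35,76,625,225)],
 [(45,-32,71,316,165),(45,32,71,435,118),(-45,-32,71,205,88),(-45,32,71,300,50)])]
def pose(p,P):
    c,sn=np.cos(p[2]),np.sin(p[2]);P=np.asarray(P,float)/1000
    return np.c_[p[0]+c*P[:,0]-sn*P[:,1],p[1]+sn*P[:,0]+c*P[:,1],P[:,2]+p[4]]
def res(p):
    r=[]
    for n,f,A,B in ob:
        A=np.array(A,float);B=np.array(B,float);B2=B.copy();B2[:,0]+=1000*(p[3]-.075)
        for Q in (A,B2): r.append(proj(d[n],pose(p,Q[:,:3]))-f(Q[:,3:]))
    return np.concatenate(r).ravel()
best=min((least_squares(res,[.45,.05,y,.05,0],loss="soft_l1") for y in np.arange(-3,3,.7)),key=lambda r:r.cost)
p=best.x;print("x y yaw car dz",p,np.degrees(p[2]));print(res(p).reshape(-1,2).round(1).tolist())
print("button",pose(p,[(1000*(p[3]-.075),0,58)]),"axis",np.cos(p[2]),np.sin(p[2]))
for n,uv in dict(cut=(241,160),small=(304,191),comb=(238,277)).items(): print(n,ray(d["top"],uv,0.012))
np.save("p.npy",p)
E
```

```text
x y yaw car dz [ 0.55113247  0.0484869  -1.89724699  0.03513745 -0.00343857] -108.7042454116432
[[-0.7, -0.1], [0.8, 0.1], [-0.0, 0.5], [-0.7, 0.5], [0.0, -1.2], [-1.1, 1.2], [0.3, 0.5], [0.2, -0.9], [0.2, -1.1], [-0.6, 0.4], [-1.3, -0.2], [0.5, -0.6], [-0.6, -0.9], [0.0, 1.0], [0.9, 0.1], [-0.3, -0.1], [0.4, -0.9], [0.8, 1.3], [0.1, 1.0], [-1.3, 0.7], [2.1, -0.2]]
button [[0.56391572 0.08624417 0.05456143]] axis -0.3206831745877898 -0.9471865188738157
cut [0.67804526 0.06895922 0.012     ]
small [ 0.60210695 -0.09400986  0.012     ]
comb [0.38209361 0.06726717 0.012     ]
```

The fit agrees with the stated sizes: residuals are about 1 px, and z is off by 3 mm. It puts the guide yaw at -108.7° and the carriage at about 35 mm. I'll move over the carriage with the fingers shut and look with the wrist camera.

Request:
{"op": "step_arm", "data": {
  "targets": "0 32 -34 0 0 0 -0.05; 0 32 -34 0 0 0 0; 0 32 -34 0 0 0 0; 0 32 -34 0 0 0 0; 0 32 -34 0 0 0 0; 0 32 -34 0 0 0 0; 0 32 -34 0 0 0 0; 0 32 -34 0 0 0 0",
  "grip_force": 40
}}

```text
time: 0.95
tool_pos: [0.406, 0.2557, 0.2312]
tool_rot: [-3.1, 0.507, 0.0]
ft_force: [0.4, 1.0, 0.1]
gripper_width: 0.0001
```

Request:
{"op": "step_arm", "data": {
  "targets": "0 32 -34 0 0 0 0; 0 32 -34 0 0 0 0; 0 32 -34 0 0 0 0; 0 32 -34 0 0 0 0; 0 31 -35 0 0 0 0; 0 0 0 0 0 0 0; 0 0 0 0 0 0 0"
}}

```text
time: 1.65
tool_pos: [0.5644, 0.0854, 0.2303]
tool_rot: [3.099, -0.512, -0.002]
ft_force: [-0.1, -0.1, -0.3]
gripper_width: -0.0
```

```bash
cat > w.py <<'E'
import sys,pickle,cv2;from h import *
from rig import observe,camera
n=sys.argv[1]
o=observe();c=wc(camera("wrist"),o)
pickle.dump((o,c),open(n+".pkl","wb"));cv2.imwrite(f"pics/{n}.png",c["pixels"])
p=np.load("p.npy");R=np.array([[np.cos(p[2]),-np.sin(p[2])],[np.sin(p[2]),np.cos(p[2])]])
print(o["time"],o["tool_pos"],o["tool_rot"],o["ft_force"],o["gripper_width"],"TCP in guide",R.T@(o["tool_pos"][:2]-p[:2]),"z",o["tool_pos"][2])
E
python3 w.py w1
```

```text
1.65 [0.56438627 0.0854109  0.23032756] [ 3.09904565e+00 -5.11578257e-01 -2.49724035e-03] [-0.06474288 -0.08384984 -0.25457132] -2.212320909599601e-05 TCP in guide [-0.03922419  0.00071292] z 0.23032756357960554
```

View pics/w1.png

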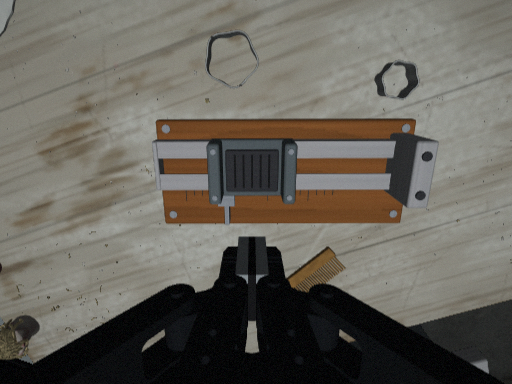

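The wrist view shows the carriage top at (207..297, 140..203) with the rail level in the picture. The board corners are near (157,120), (415,120), (400,223) and (165,223). I'll check the pose from this view too.

Run:
```python
import pickle;from h import *
o,c=pickle.load(open("w1.pkl","rb"));p=np.load("p.npy");R=np.array([[np.cos(p[2]),-np.sin(p[2])],[np.sin(p[2]),np.cos(p[2])]])
for z,L in ((.071,[(207,140),(297,140),(297,203),(208,203)]),(.012,[(157,120),(415,120),(400,223),(165,223)]),(.076,[(417,135),(439,142),(431,208),(409,205)])):
  for uv in L: P=ray(c,uv,z);print(z,(1000*P).round(1),"guide",(1000*R.T@(P[:2]-p[:2])).round(1))
```

```text
0.071 [610.7 114.6  71. ] guide [-81.7  35.3]
0.071 [582.7  31.7  71. ] guide [ 5.8 35.3]
0.071 [520.   49.7  71. ] guide [  8.8 -29.9]
0.071 [549.6 137.2  71. ] guide [-83.5 -29.9]
0.012 [644.5 171.1  12. ] guide [-146.1   49.1]
0.012 [ 550.3 -107.5   12. ] guide [148.   49.2]
0.012 [428.7 -68.4  12. ] guide [150.  -78.5]
0.012 [524.2 213.9  12. ] guide [-148.   -78.6]
0.076 [551.7 -77.4  76. ] guide [119.   40.9]
0.076 [538.3 -96.3  76. ] guide [141.2  34.2]
0.076 [472.7 -78.9  76. ] guide [145.8 -33.5]
0.076 [483.2 -58.1  76. ] guide [122.7 -30.2]
```

All views agree to 2–3 mm, with the carriage at about 37 mm. I'll descend.

Request:
{"op": "step_arm", "data": {
  "targets": "0 0 0 -45 0 0 0; 0 0 0 -45 0 0 0; 0 0 0 -40 0 0 0; 0 0 0 -20 0 0 0; 0 0 0 -10 0 0 0; 0 0 0 0 0 0 0"
}}

```text
time: 2.3
tool_pos: [0.5633, 0.0871, 0.0707]
tool_rot: [3.1, -0.505, -0.002]
ft_force: [-0.2, -0.2, -0.7]
gripper_width: 0.0004
```

```bash
python3 w.py w2
```

```text
2.3 [0.56329135 0.0870962  0.07070246] [ 3.09980112e+00 -5.05401429e-01 -2.32722918e-03] [-0.15793889 -0.23516026 -0.72527664] 0.0003772783679095414 TCP in guide [-0.04046936 -0.00086463] z 0.07070246356711243
```

View pics/w2.png

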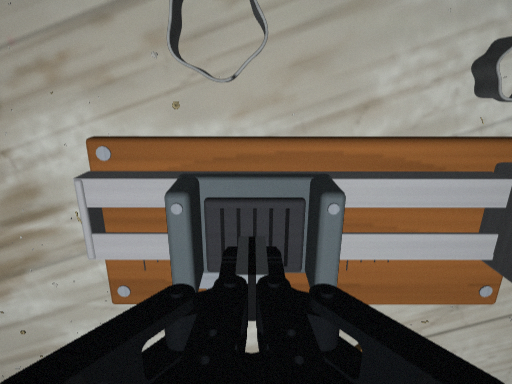

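The shut fingertips (252,237) stand centred between the cheeks, over the button at (205..305, 198..272). Next I'll feel for contact.

Request:
{"op": "step_arm", "data": {
  "targets": "0 0 0 -7 0 0 0; 0 0 0 -4 0 0 0; 0 0 0 0 0 0 0"
}}

```text
time: 2.65
tool_pos: [0.5641, 0.0864, 0.0602]
tool_rot: [-3.1, 0.508, 0.0]
ft_force: [-0.7, -0.2, 0.2]
gripper_width: -0.0001
```

Request:
{"op": "step_arm", "data": {
  "targets": "0 0 0 -3 0 0 0; 0 0 0 0 0 0 0"
}}

```text
time: 2.85
tool_pos: [0.5641, 0.0863, 0.0571]
tool_rot: [3.1, -0.508, -0.0]
ft_force: [0.1, -0.2, -0.4]
gripper_width: 0.0003
```

Request:
{"op": "step_arm", "data": {
  "targets": "0 0 0 -2 0 0 0; 0 0 0 0 0 0 0"
}}

```text
time: 3.05
tool_pos: [0.5644, 0.0863, 0.0553]
tool_rot: [-3.1, 0.508, -0.0]
ft_force: [-0.2, 0.1, 0.4]
gripper_width: 0.0003
```

Request:
{"op": "step_arm", "data": {
  "targets": "0 0 0 -2 0 0 0; 0 0 0 0 0 0 0"
}}

```text
time: 3.25
tool_pos: [0.5644, 0.0863, 0.0538]
tool_rot: [3.1, -0.508, 0.001]
ft_force: [-1.8, 0.2, 5.0]
gripper_width: -0.0
```

Request:
{"op": "step_arm", "data": {
  "targets": "0 0 0 -2 0 0 0; 0 0 0 0 0 0 0"
}}

```text
time: 3.45
tool_pos: [0.5644, 0.0863, 0.0519]
tool_rot: [-3.1, 0.508, -0.001]
ft_force: [-1.9, 0.4, 5.6]
gripper_width: -0.0002
```

Contact came at z≈0.054 with about 5 N, which fits the dz of -3 mm from the fit. I'll press by force, since 7 mm should read about 7 N.

Request:
{"op": "step_arm", "data": {
  "targets": "0 0 0 -2 0 0 0; 0 0 0 -1 0 0 0; 0 0 0 0 0 0 0"
}}

```text
time: 3.75
tool_pos: [0.5645, 0.0864, 0.0492]
tool_rot: [-3.1, 0.507, -0.001]
ft_force: [-3.2, -0.3, 7.1]
gripper_width: 0.0001
```

Request:
{"op": "step_arm", "data": {
  "targets": "0 0 0 -1 0 0 0; 0 0 0 0 0 0 0"
}}

```text
time: 3.95
tool_pos: [0.5645, 0.0864, 0.0482]
tool_rot: [-3.1, 0.507, -0.001]
ft_force: [-3.2, -0.1, 7.1]
gripper_width: 0.0003
```

Request:
{"op": "step_arm", "data": {
  "targets": "0 0 0 -1 0 0 0; 0 0 0 0 0 0 0"
}}

```text
time: 4.15
tool_pos: [0.5645, 0.0863, 0.0481]
tool_rot: [-3.1, 0.507, -0.002]
ft_force: [-4.8, 0.7, 12.8]
gripper_width: 0.0003
```

The button bottomed at z = 0.048, so it had started on a tooth tip (55 mm) and z is accurate. I'll raise to about 7 mm depth (z≈0.0505) and start sliding along (-0.32, -0.947).

Request:
{"op": "step_arm", "data": {
  "targets": "0 0 0 3 0 0 0; 0 0 0 0 0 0 0"
}}

```text
time: 4.35
tool_pos: [0.5645, 0.0864, 0.0506]
tool_rot: [-3.1, 0.507, -0.002]
ft_force: [-3.2, 0.5, 7.2]
gripper_width: -0.0004
```

Request:
{"op": "step_arm", "data": {
  "targets": "0 -1.6 -4.7 0 0 0 0; 0 -1.6 -4.7 0 0 0 0; 0 -1.6 -4.7 0 0 0 0; 0 0 0 0 0 0 0"
}}

```text
time: 4.75
tool_pos: [0.5597, 0.0722, 0.0503]
tool_rot: [-3.1, 0.508, -0.002]
ft_force: [-1.2, 0.0, 6.8]
gripper_width: 0.0002
```

```bash
python3 w.py w3
```

```text
4.75 [0.55969333 0.07222087 0.0503482 ] [-3.09956978e+00  5.07798789e-01 -1.99558909e-03] [-1.24581436  0.00788714  6.79279859] 0.00022433105885239814 TCP in guide [-0.02522582  0.00049765] z 0.05034820259562597
```

View pics/w3.png

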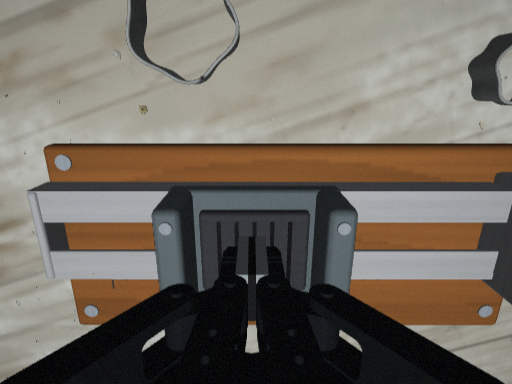

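The carriage follows the fingers by friction: the cheeks at 154..355 are still centred on the fingertips at 252. I'll keep sliding at the same depth.

Request:
{"op": "step_arm", "data": {
  "targets": "0 -2.6 -7.6 0 0 0 0; 0 -3.2 -9.5 0 0 0 0; 0 -3.2 -9.5 0 0 0 0; 0 -3.2 -9.5 0 0 0 0; 0 -1.6 -4.7 0 0 0 0; 0 0 0 0 0 0 0"
}}

```text
time: 5.4
tool_pos: [0.5459, 0.031, 0.0504]
tool_rot: [-3.1, 0.508, -0.002]
ft_force: [-2.5, -0.8, 7.0]
gripper_width: -0.0001
```

Request:
{"op": "step_arm", "data": {
  "targets": "0 -2.6 -7.6 0 0 0 0; 0 -3.2 -9.5 0 0 0 0; 0 -3.2 -9.5 0 0 0 0; 0 -2.6 -7.6 0 0 0 0; 0 -1.6 -4.7 0 0 0 0; 0 0 0 0 0 0 0"
}}

```text
time: 6.0
tool_pos: [0.533, -0.008, 0.0504]
tool_rot: [-3.1, 0.508, -0.003]
ft_force: [-1.4, -1.0, 5.9]
gripper_width: 0.0
```

```bash
python3 w.py w4
```

```text
6.0 [ 0.532952   -0.00796634  0.05042919] [-3.10014514e+00  5.08044948e-01 -2.92061410e-03] [-1.40088832 -1.02574906  5.87276944] 1.657074037028143e-05 TCP in guide [0.05930191 0.00088331] z 0.050429188288135904
```

View pics/w4.png

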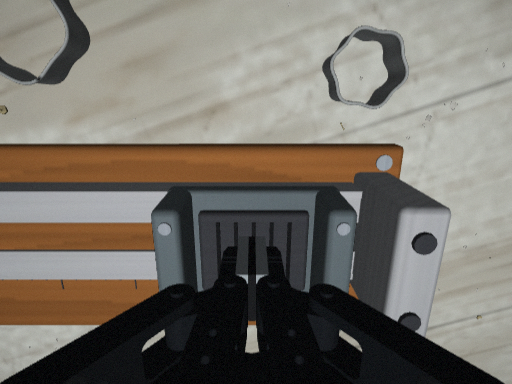

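The nose now stands about 13 mm short of the block (gap at 355..365) and still follows by friction. I'll finish in smaller steps and overrun by a few mm.

Request:
{"op": "step_arm", "data": {
  "targets": "0 -1.6 -4.7 0 0 0 0; 0 -1.6 -4.7 0 0 0 0; 0 -1.3 -3.8 0 0 0 0; 0 -1 -2.8 0 0 0 0; 0 0 0 0 0 0 0"
}}

```text
time: 6.55
tool_pos: [0.5281, -0.0232, 0.0506]
tool_rot: [-3.099, 0.508, -0.005]
ft_force: [-0.5, 0.4, 6.2]
gripper_width: 0.0002
```

Request:
{"op": "step_arm", "data": {
  "targets": "0 -1 -2.8 0 0 0 0; 0 -1 -2.8 0 0 0 0; 0 0 0 0 0 0 0"
}}

```text
time: 6.85
tool_pos: [0.527, -0.0284, 0.0509]
tool_rot: [-3.098, 0.507, -0.008]
ft_force: [1.7, 3.6, 6.5]
gripper_width: 0.0
```

```bash
python3 w.py w5
```

```text
6.85 [ 0.52703425 -0.02840996  0.05090188] [-3.09848118  0.50681187 -0.00761023] [1.72287426 3.55495325 6.47681107] 1.115664817606184e-05 TCP in guide [0.08056356 0.00183402] z 0.050901882590103614
```

View pics/w5.png

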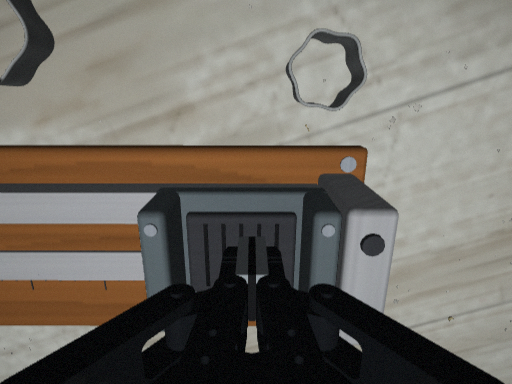

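The carriage meets the block: no gap at (330..345), fingertips slipped about 6 mm forward on the key, and reaction about 4 N. I'll hold briefly, then lift straight up.

Request:
{"op": "step_arm", "data": {
  "targets": "0 0 0 0 0 0 0; 0 0 0 0 0 0 0; 0 0 0 4 0 0 0; 0 0 0 6 0 0 0; 0 0 0 15 0 0 0; 0 0 0 30 0 0 0; 0 0 0 40 0 0 0; 0 0 0 0 0 0 0"
}}

```text
time: 7.7
tool_pos: [0.5277, -0.0292, 0.1496]
tool_rot: [-3.099, 0.507, -0.014]
ft_force: [0.7, 0.0, 0.1]
gripper_width: -0.0001
```

Request:
{"op": "step_arm", "data": {
  "targets": "0 0 0 45 0 0 0; 0 0 0 45 0 0 0; 0 0 0 0 0 0 0; 0 0 0 0 0 0 0"
}}

```text
time: 8.1
tool_pos: [0.5249, -0.0289, 0.2349]
tool_rot: [-3.099, 0.508, -0.002]
ft_force: [-1.2, -0.8, 0.4]
gripper_width: -0.0
```

```bash
python3 w.py w6
python3 - <<'E'
from rig import camera
import cv2,pickle
c=camera("scene");pickle.dump(c,open("s6.pkl","wb"))
a=c["pixels"][165:260,165:315];cv2.imwrite("pics/s6z.png",cv2.resize(a,None,fx=5.3,fy=5.3,interpolation=cv2.INTER_CUBIC))
c=camera("top");pickle.dump(c,open("t6.pkl","wb"));cv2.imwrite("pics/t6.png",c["pixels"])
E
```

```text
8.1 [ 0.52493929 -0.0289042   0.23492496] [-3.09913372e+00  5.08098216e-01 -1.79125108e-03] [-1.18258223 -0.83272545  0.43623238] -5.320669233374202e-06 TCP in guide [8.17035179e-02 8.20131427e-06] z 0.234924964231294
```

View pics/w6.png

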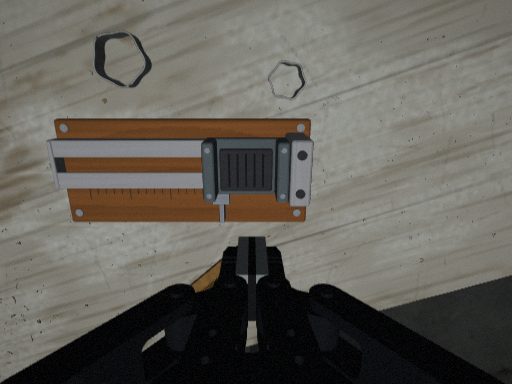

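View pics/s6z.png

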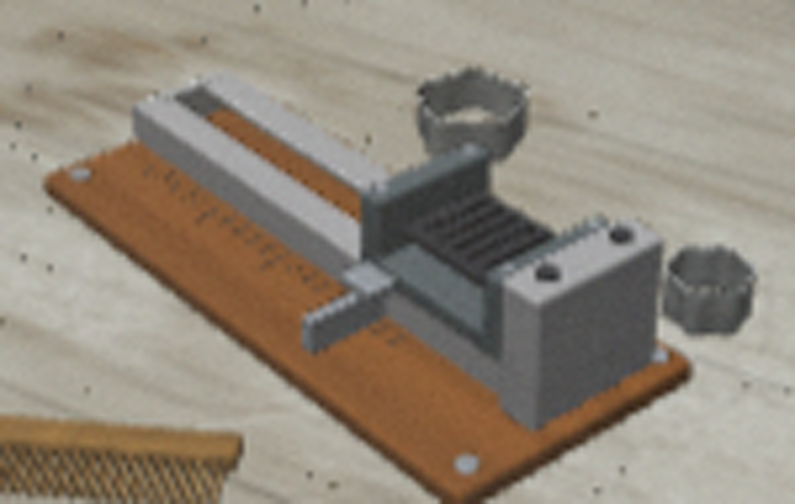

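The carriage sits against the block and the bystanders look unmoved. To confirm the button is up (58 rather than 55 mm), I'll repeat the earlier hover view (w2) at the same relative pose without touching.

Request:
{"op": "step_arm", "data": {
  "targets": "0 3.4 8.6 -40 0 0 0; 0 0 0 -45 0 0 0; 0 0 0 -45 0 0 0; 0 0 0 -22 0 0 0; 0 0 0 -12 0 0 0; 0 0 0 0 0 0 0; 0 0 0 0 0 0 0"
}}

```text
time: 8.95
tool_pos: [0.5291, -0.0205, 0.0712]
tool_rot: [3.1, -0.507, 0.002]
ft_force: [0.7, 0.2, 0.6]
gripper_width: -0.0
```

```bash
python3 w.py w7
python3 - <<'E'
import cv2,pickle,numpy as np
L=[]
for n in("w2","w7"):
    L.append(cv2.resize(pickle.load(open(n+".pkl","rb"))[1]["pixels"][165:290,150:360],None,fx=3.5,fy=2.3*1.0,interpolation=cv2.INTER_CUBIC))
cv2.imwrite("pics/cmp.png",np.vstack(L))
E
```

```text
8.95 [ 0.52907336 -0.0204657   0.07119554] [ 3.10029024e+00 -5.07377585e-01  2.13509851e-03] [0.73433073 0.22371724 0.60352911] -9.980845169572848e-06 TCP in guide [0.07238495 0.00121785] z 0.07119554136769407
```

View pics/cmp.png

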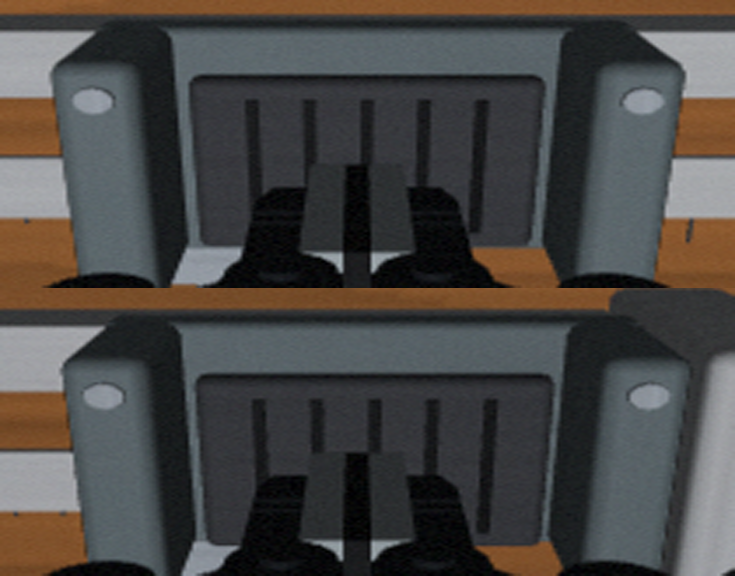

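The key looks larger relative to the cheeks than before: key width over rivet spacing is 0.642 before and 0.653 now. That's consistent with rising about 2–3 mm. I'll refine it with image registration and also measure the gap and the bystanders.

```bash
python3 - <<'E'
import cv2,pickle,numpy as np;from h import *
g=[];cs=[]
for n in("w2","w7"):
    o,c=pickle.load(open(n+".pkl","rb"));cs.append(c);g.append(cv2.GaussianBlur(cv2.cvtColor(c["pixels"],cv2.COLOR_BGR2GRAY),(0,0),.8).astype(np.float32))
def ecc(boxes):
    m=np.zeros(g[0].shape,np.uint8)
    for x0,x1,y0,y1 in boxes:m[y0:y1,x0:x1]=255
    W=np.float32([[1,0,3],[0,1,1]]);
    cc,W=cv2.findTransformECC(g[0],g[1],W,cv2.MOTION_AFFINE,(3,300,1e-7),m,5);return cc,W
# template = w2 (mask is on input image in OpenCV: w7); boxes loosely valid for both
k=ecc([(204,311,193,235)]);ch=ecc([(168,185,195,228),(325,345,195,228)])
print(k,ch,"scale ratio x",k[1][0,0]/ch[1][0,0])
# predicted ratio for a rise h: depth along the camera axis
def depth(c,P): return (cv2.Rodrigues(c["rvec"])[0]@P+c["tvec"])[2]
p=np.load("p.npy");e=np.array([np.cos(p[2]),np.sin(p[2])])
def s(x0,x1,z0,z1): # cam depth ratio
    P=lambda x,z:np.r_[p[:2]+x*e,z]
    return depth(cs[0],P(x0,z0))/depth(cs[1],P(x1,z1))
for h in(0,.001,.002,.003): print(h,s(-.038,.075,.055,.055+h)/s(-.038,.075,.071,.071))
E
python3 - <<'E'
import cv2,pickle,numpy as np
a=pickle.load(open("d0.pkl","rb"))["top"]["pixels"];b=pickle.load(open("t6.pkl","rb"))["pixels"]
sc0=pickle.load(open("d0.pkl","rb"))["scene"]["pixels"];sc1=pickle.load(open("s6.pkl","rb"))["pixels"]
for n,(A,B,x0,x1,y0,y1) in dict(cut=(sc0,sc1,242,266,176,182),small=(sc0,sc1,291,308,211,228),comb=(sc0,sc1,155,210,243,262)).items():
    r=cv2.matchTemplate(B[y0-15:y1+15,x0-15:x1+15],A[y0:y1,x0:x1],cv2.TM_CCOEFF_NORMED);print(n,r.max(),np.unravel_index(r.argmax(),r.shape),"(15,15)=unmoved")
E
```

```text
(0.9984131945571432, array([[ 1.0089778e+00,  6.9043199e-03, -1.5382334e+00],
       [-9.1873860e-04,  1.0381792e+00, -2.5855153e+00]], dtype=float32)) (0.9966653671962699, array([[ 9.9153477e-01, -2.2110827e-03,  5.2317028e+00],
       [-1.8888732e-03,  1.0327842e+00, -3.0731764e+00]], dtype=float32)) scale ratio x 1.017592
0 1.000528043891014
0.001 1.0059840943789218
0.002 1.0114999766923134
0.003 1.0170766804437645
cut 0.99608904 (np.int64(15), np.int64(15)) (15,15)=unmoved
small 0.99645084 (np.int64(15), np.int64(15)) (15,15)=unmoved
comb 0.9961378 (np.int64(15), np.int64(15)) (15,15)=unmoved
```

The button rose 3.1 mm, so it is fully up, and the bystanders are unmoved. Last, the carriage value.

Run:
```python
import pickle,cv2;from h import *
p=np.load("p.npy");R=np.array([[np.cos(p[2]),-np.sin(p[2])],[np.sin(p[2]),np.cos(p[2])]])
for n,L in (("w2",[(176.6,208.9),(333.7,208.9)]),("w7",[(179.4,212.4),(335.1,212.4)])):
    o,c=pickle.load(open(n+".pkl","rb"))
    x=[(R.T@(ray(c,uv,.071)[:2]-p[:2]))[0]*1000 for uv in L];print(n,x,"value",np.mean(x)+75)
a=pickle.load(open("w6.pkl","rb"))[1]["pixels"][120:220,190:325];cv2.imwrite("pics/w6z.png",cv2.resize(a,None,fx=5.5,fy=5.5,interpolation=cv2.INTER_CUBIC))
```

```text
w2 [np.float64(-76.60071193936115), np.float64(0.5107906691048822)] value 36.955039364871865
w7 [np.float64(37.37983621896225), np.float64(114.38967477174211)] value 150.88475549535218
```

View pics/w6z.png

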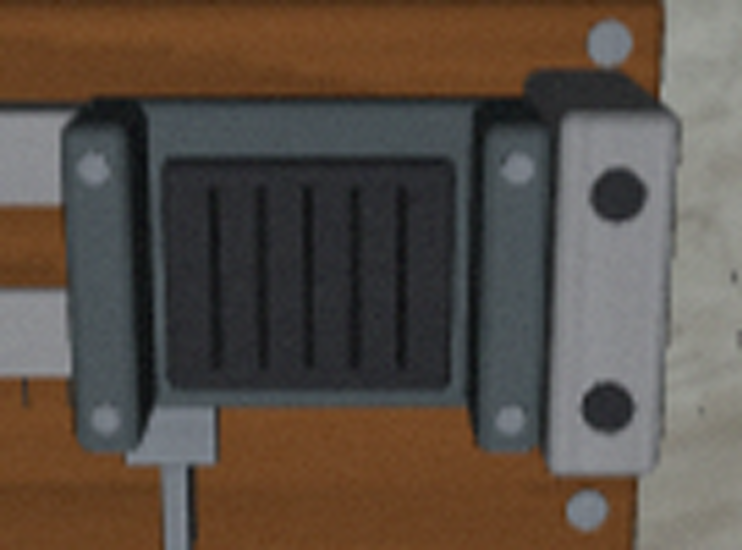

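The carriage measures 0.151 m, so it is against the block within the measuring error. I'll move the arm up and clear, then hand in.

Request:
{"op": "step_arm", "data": {
  "targets": "0 0 0 15 0 0 0; 0 0 0 40 0 0 0; 0 0 0 45 0 0 0; 0 0 0 30 0 0 0; 0 0 0 0 0 0 0; 0 0 0 0 0 0 0; 0 0 0 0 0 0 0"
}}

```text
time: 9.7
tool_pos: [0.5279, -0.0204, 0.2]
tool_rot: [-3.1, 0.508, 0.001]
ft_force: [0.2, 0.3, -0.8]
gripper_width: 0.0002
```

```bash
python3 -c "
from rig import *
o=observe();print(o['time'],o['tool_pos'],o['ft_force']);print(sign_off())"
```

```text
9.7 [ 0.52789353 -0.02037581  0.19998444] [ 0.18570733  0.25958592 -0.84968522]
the job is handed in; nothing more can be done
None
```

The carriage now rests against the tall end block and is locked there, and I've handed the job in at about 9.7 s; no verdict was reported. With the fingers shut, I pressed the button to about 7 mm and slid the carriage about 113 mm along the rail by friction on the button. The fingertips slipped about 6 mm forward once it met the block. I then lifted straight up.

Last checks:
- **Carriage:** it measures 0.151 m from the wrist view, and no gap to the block is visible.
- **Button:** it stands 3.1 mm higher than at the start by image registration. It had started on a tooth tip (felt at about 55 mm), so it is now fully up.
- **Cutters and comb:** none moved by even a pixel in the scene view.
- **Arm:** it stood at z = 0.20 m, touching nothing.

One disagreement: the first camera fit put the guide's heights 3 mm too low. When the button bottomed at z = 0.048 m, that showed the stated heights were right.

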